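# Seat the tube block on its parallels in the bench vise

### The arm

A 7-joint arm with a two-finger parallel gripper is mounted at the origin on a cart in front of the work surface, level with it; the furniture and walls round the work are solid. World frame = base frame: x ahead of the robot, y to its left, z up, the work surface at z = 0. Lengths are in m, angles in rad, forces in N, time in s.
With the tool pointing down it reaches from about 0.4 to 0.85 m from the base axis. Payload 10.4 kg.
Tool frame: the origin (TCP) lies midway between the tips of the shut fingers; the grasp point (between the pads) lies 19 mm behind it; z points along the fingers, y is the line along which they close (so a half turn about z gives the same grasp; the last joint's range is limited). The gripper opens to 85 mm and grips with 20 to 120 N. Pads are 22 mm wide; open, the fingers measure 114 mm over their backs; the gripper's body (76 mm by 85 mm) begins 54 mm behind the grasp point. The pads swing forward as they close: fully open they stand 13 mm farther back than shut.
Start: joints at [1.112, 0.332, -0.065, 1.46, 0.022, 1.35, -0.088], TCP at [0.264, -0.567, 0.231] pointing down, gripper open.
Joint ranges: [-2.6, 2.6], [-0.5, 2.12], [-1.47, 1.34], [0.16, 2.42], [-1.27, 4.41], [0.06, 2.06], [-2.6, 2.6]. Speed limits (rad/s): [2.22, 2.22, 2.79, 2.79, 3.14, 3.14, 3.14].

### API

Orientations are given as a unit quaternion [x, y, z, w].
In Python, from workcell import get_obs, camera, camera_params, hand_in gives the robot as it stands.
- The arm moves only by the tool carry_out, never from a script. Its argument "commands" is a list that holds one entry, the list of rows, each a list of 6 numbers: the shift along the tool's x, y, z in units of 40 mm (1.0 is 40 mm), then the turn, a rotation vector about the tool's x, y, z in units of 6 degrees (1.0 is 6 degrees). In form: [[[x, y, z, ax, ay, az], ...]]. A call has 1 to 20 rows; each row shifts and turns the commanded pose from where the row before left it, along the tool's axes as they then stand; what a row does not reach is not made up. A row lasts 1/12 s, in which the tool goes at most 41.7 mm and 7.16 degrees, less where a joint would pass 70% of its speed; a pose out of reach is approached as far as the arm can. A call is refused whole if a number of a shift passes 1 or a number of a turn 1, either way. A call with a gripper value outside its range is refused whole. "hand" is the closure, from -1 (fully open) to 1 (shut), set as the call begins (left out, the last holds). The fingers move at their own pace and stop on an object; "force" is the grip in N (left out, the last holds). Time passes only in rows, so rows that do not move let the fingers close. It gives the time, the measured TCP pose, the force, the opening and the grip force at its end, in the units of the state.
- get_obs(): the state, without advancing time (a new reading comes with each control period).
- camera(name): name is "scene" or "top"; returns the picture (384x512x3 uint8, red, green, blue); there is no depth.
- camera_params(name): a dict with "mtx" (3x3 intrinsics, pixels), "R" (3x3) and "t" (3): a world point X has camera coordinates R X + t. Camera axes: x right, y down, z forward; pixel columns grow to the right and rows downward; lengths in m; the calibration is good to about 2 mm. A picture is of the moment at which its call begins. camera_params takes no time and is no camera call.
- hand_in(): hands the job in; it is judged then, once.
The state is a dict: "clock": time; "joint_pos": joint angles; "joint_velocities": joint speeds; "tau": joint torques, N m; "position": TCP position; "ee_rot": TCP orientation; "ft_force": force on the tool from outside, world axes, zero at the start; "torque": the same for the moment, N m; "grip_width": opening from 0.0 (shut) to 1.0 (fully open); "grasp_force": force on a finger pad.
Only numpy, scipy, OpenCV 4.12 (cv2) and the standard library are available. Lean on these libraries where they do the work, as an engineer would, in place of code of your own. Each camera call takes 0.05 s, during which the arm holds its last target. There are 200 camera calls.

### The job

In the vise that holds the aluminium block with two wide wells, slide the parallel bar that sticks out towards you home under the block until its end is flush with the end of the vise. Then tap or press the block down between the jaws until it sits fully on both parallels, so that they can no longer slide. Leave the block with the eight small wells in the other vise standing up as it is.

Things in the scene. Friction and masses are not known exactly. Their poses are not given: they have to be found in the camera images.
- vise: Steel vise fixed to the bench, holding the two-well block; 100 mm long (x, along the jaws, away from the robot), 140 wide, jaws 58 high. Origin: centre of underside, z up. Bed between the jaws (y -25 to 25): 22 mm above the bench, open at the near end (x = -50), stop plate at x = 44, low rail along the middle; a second parallel lies home at y = -17. The other vise, with the other block, is alike.
- parallel: Loose steel bar 94 x 10 x 16 mm (x, y, z), 0.12 kg, on the vise bed at the vise's y = +17 mm, underside 22 mm above the bench, x along the vise's x. Origin: centre of underside. It sticks out 20 to 34 mm from the vise's near end; slides along x at 1 to 2 N. Home, it meets the stop plate: origin at x = -3 mm in the vise's frame, near end (x = -50) flush with the vise's end.
- two_well_block_top (a point): Centre of the top of the aluminium block to seat, 84 x 50 x 34 mm (along the vise's x, y, z): two round wells 24 mm wide at x = -23 and +23, a solid web 20 mm wide between them under this point. It slides only straight down, against 9 N friction (press 10 to 20 N near the middle), and stays where left. This point starts 82 to 86 mm above the bench; seated on the parallels, 72 mm.
- eight_well_block_top (a point): Centre of the top of the block in the other vise: same size and material, but with eight small wells 12 mm wide in two rows of four. It also stands 82 to 86 mm above the bench and moves as easily; it must stay up.

How it is judged:
On the way:
1. the parallel is home under the block (within 11 mm) while the block still stands at least 5 mm up (x of parallel in the frame of vise between -0.014 and 0.01 m and z of parallel in the frame of vise below 0.027 m and z of two_well_block_top in the frame of vise above 0.077 m), for 0.2 s.
At the end, for the whole second after the job is handed in: The parallel lies on the bed with its near end within about 11 mm of flush with the near end of the vise, at rest, and the two-well block is down on the parallels to within 2.5 mm (its top less than 74.5 mm above the bench) (x of parallel in the frame of vise between -0.014 and 0.01 m and z of parallel in the frame of vise below 0.027 m and z of two_well_block_top in the frame of vise below 0.0745 m and linear speed of parallel below 0.01 m/s); the robot touches nothing.
It fails at once if the block with eight small wells is moved by more than 4 mm (distance of eight_well_block_top from where it was at the start of the episode above 0.004 m).
It also fails if it takes over 38 s, if anything falls off the work surface, if the arm or the gripper's body presses on something with over 40 N, if the wrist force passes 120 N, or if a joint passes its speed limit or range.

## Working session

There is one attempt and no reset: what is moved stays moved. The work goes in short steps, Python scripts to look and compute and a tool call to move; the robot and the scene stay as the last step left them, time stands still between calls to the robot, and variables do not carry over. Pictures are saved under pics/ and viewed, at most 10 in all, crops included, and the job is handed in when it is done.

Besides the shell and the picture viewer there is one more tool, called by a JSON object that holds its "name" and its "arguments", one argument or row to a line. carry_out: Moves the arm, as the interface text tells. Its arguments: {"type":"object","properties":{"commands":{"type":"array"},"hand":{"type":"number"},"force":{"type":"number"}},"required":["commands"]}

```bash
mkdir -p pics; python3 - <<'E'
from workcell import *
import cv2,numpy as np
for n in("scene","top"):
    im=camera(n);np.save(n,im);cv2.imwrite(f"pics/{n}0.png",cv2.cvtColor(im,4))
    p=camera_params(n);print(n,p["mtx"],p["R"],p["t"])
o=get_obs();print(o)
E
```

```text
scene [[371.8870326    0.         257.12500196]
 [  0.         371.8870326  187.63913999]
 [  0.           0.           1.        ]] [[-0.81932519 -0.5732436  -0.00989985]
 [-0.22981277  0.3441881  -0.91034095]
 [ 0.52525453 -0.74359016 -0.41374069]] [0.43529194 0.20203449 0.86347876]
top [[381.06641805   0.         258.0063679 ]
 [  0.         381.06641805 192.22956451]
 [  0.           0.           1.        ]] [[-0.00199057 -0.99992649 -0.01196035]
 [-0.98531252  0.00400343 -0.17071383]
 [ 0.17074917  0.01144487 -0.98524806]] [-0.03634129  0.53721679  0.97639223]
{'clock': 0.1, 'joint_pos': array([ 1.11242119,  0.33281421, -0.06471653,  1.46083585,  0.02158987,
        1.34990329, -0.08850507]), 'joint_velocities': array([-1.41608315e-03, -3.39114784e-03,  4.81560992e-04, -2.02582961e-03,
        2.07357343e-04, -1.56409700e-04, -8.76832754e-05]), 'tau': array([ 2.02463692e-03, -6.26741910e+01,  4.96111612e-02, -3.92427063e+01,
        1.62801461e-02,  6.95649374e-03, -9.73587862e-05]), 'position': array([ 0.26369168, -0.566287  ,  0.23060233]), 'ee_rot': array([ 9.76353143e-01,  2.16180804e-01, -1.56856235e-04, -6.13106185e-04]), 'ft_force': array([-0.80561378,  0.37919609, -0.283864  ]), 'torque': array([ 0.0390485 , -0.01423533, -0.05176092]), 'grasp_force': 0.0, 'grip_width': 0.9998053511828247}
```

View pics/scene0.png

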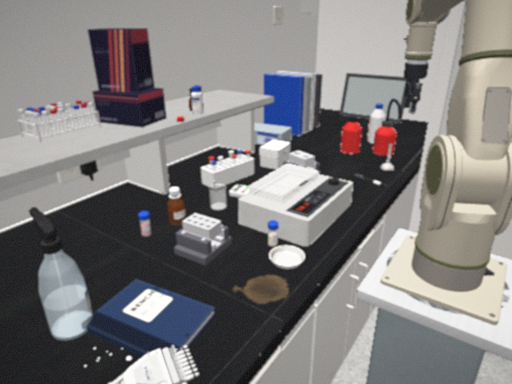

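View pics/top0.png

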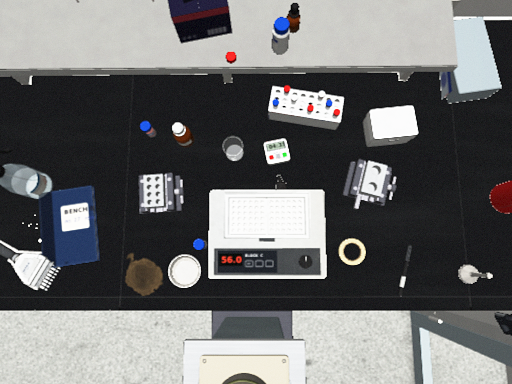

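The top view shows the two-well vise near (371,183), with the parallel sticking out near (358,203). The eight-well vise is at (160,192). I'll zoom in on the first.

```bash
python3 - <<'E'
import cv2,numpy as np
a=np.load("top.npy")[150:220,330:410];b=np.load("scene.npy")[135:185,270:330]
a=cv2.resize(a,(640,560),interpolation=cv2.INTER_CUBIC)
cv2.imwrite("pics/z1.png",cv2.cvtColor(a,4))
E
```

```text
(no output)
```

View pics/z1.png

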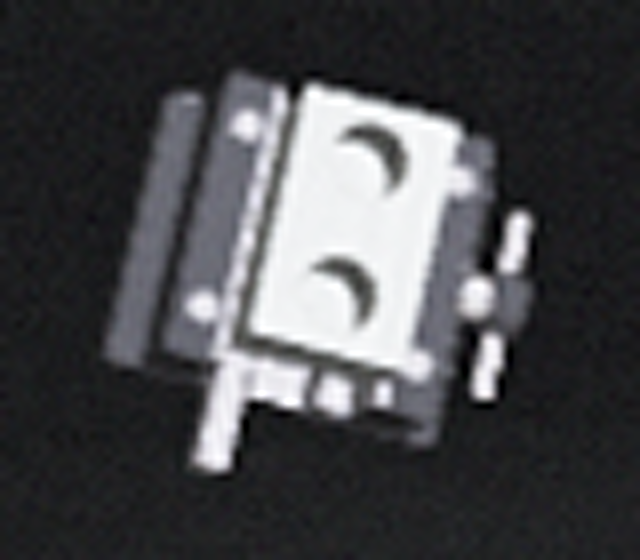

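The crop shows the block's top corners at about (305,82), (465,128), (405,375) and (245,335) in zoom pixels. The bar's near end is at about (212,465), on the left (vise +y) side.

```bash
cat >h.py <<'E'
from workcell import *
import cv2,numpy as np
from scipy.spatial.transform import Rotation as Ro
def ray(n,uv,z):
    p=camera_params(n);R=np.array(p["R"]);c=-R.T@p["t"]
    d=R.T@np.linalg.inv(p["mtx"])@[uv[0],uv[1],1.]
    return c+d*(z-c[2])/d[2]
def z1(u,v): return (330+(u+.5)/8-.5,150+(v+.5)/8-.5)
E
python3 - <<'E'
from h import *
c=np.array([ray("top",z1(*q),.084) for q in((305,82),(465,128),(405,375),(245,335))])
print(c.round(4),np.linalg.norm(np.roll(c,-1,0)-c,axis=1))
m=c.mean(0);d=(c[0]+c[1]-c[2]-c[3])[:2];yaw=np.arctan2(d[1],d[0]);print("block",m,"yaw",yaw)
e=ray("top",z1(212,463),.038)
Rz=Ro.from_euler('z',yaw).as_matrix()
print("end",e,"in vise",Rz.T@(e-m))
print(Rz@[-.05,.017,0]+m)
# tool axes
o=get_obs();R=Ro.from_quat(o["ee_rot"]).as_matrix();print(R.round(3))
# block well centres / vise base check
for q in((372,165),(343,295)):print(Rz.T@(ray("top",z1(*q),.084)-m))
E
```

```text
[[ 0.6153 -0.325   0.084 ]
 [ 0.5996 -0.3761  0.084 ]
 [ 0.5183 -0.352   0.084 ]
 [ 0.5315 -0.3015  0.084 ]] [0.05343402 0.08477923 0.05225519 0.0869764 ]
block [ 0.56615632 -0.33862453  0.084     ] yaw -0.2805624227169006
end [ 0.49609775 -0.3003297   0.038     ] in vise [-0.07792296  0.01739855 -0.046     ]
[ 0.52281856 -0.30844443  0.084     ]
[[ 0.907  0.422 -0.001]
 [ 0.422 -0.907  0.001]
 [-0.    -0.001 -1.   ]]
[ 0.02223048 -0.00047823  0.        ]
[-0.02223029 -0.00115185  0.        ]
```

{"name": "carry_out", "arguments": {
  "commands": [
    [[0,0,0,0,0,0.975],[0,0,0,0,0,0.975],[0,0,0,0,0,0.975],[0,0,0,0,0,0.975],[0,0,0,0,0,0.975],[0,0,0,0,0,0.975],[0,0,0,0,0,0.975],[0.225,-0.665,0,0,0,0],[0.225,-0.665,0,0,0,0],[0.225,-0.665,0,0,0,0],[0.225,-0.665,0,0,0,0],[0.225,-0.665,0,0,0,0],[0.225,-0.665,0,0,0,0],[0.225,-0.665,0,0,0,0],[0.225,-0.665,0,0,0,0],[0.225,-0.665,0,0,0,0],[0.225,-0.665,0,0,0,0],[0.225,-0.665,0,0,0,0],[0.225,-0.665,0,0,0,0]]
  ],
  "hand": 1,
  "force": 40
}}

```text
clock: 1.68
position: [0.456, -0.2881, 0.2311]
ee_rot: [0.99, -0.139, -0.0, -0.0]
ft_force: [1.0, -1.4, -0.2]
grip_width: -0.001
grasp_force: 0.0
```

```bash
cat >>h.py <<'E'
M=np.array([.5662,-.3386,0]);YAW=-.2806
Rz=Ro.from_euler('z',YAW).as_matrix()
def st(tgt=None):
    o=get_obs();R=Ro.from_quat(o["ee_rot"]).as_matrix()
    print("t",o["clock"],"vise",(Rz.T@(o["position"]-M)).round(4),"yaw",np.arctan2(R[1,0],R[0,0]).round(4),"tilt",R[:,2].round(3),"F",(Rz.T@o["ft_force"]).round(1),"w",o["grip_width"])
    if tgt is not None:
        print("rows",(R.T@(Rz@np.array(tgt)+M-o["position"])/.04).round(3),"turn z",np.degrees(np.arctan2(R[1,0],R[0,0])-YAW)/6)
E
python3 -c "
from h import *
st([-.12,.017,.029])"
```

```text
t 1.6833 vise [-0.1199  0.018   0.2311] yaw -0.2789 tilt [-0.  0. -1.] F [ 1.4 -1.  -0.2] w -0.0010877553073482403
rows [-1.000e-03  2.500e-02  5.052e+00] turn z 0.016277500866248566
```

{"name": "carry_out", "arguments": {
  "commands": [
    [[0,0,0.63,0,0,0],[0,0,0.63,0,0,0],[0,0,0.63,0,0,0],[0,0,0.63,0,0,0],[0,0,0.63,0,0,0],[0,0,0.63,0,0,0],[0,0,0.63,0,0,0],[0,0,0.63,0,0,0],[0,0,0,0,0,0]]
  ]
}}

```text
clock: 2.43
position: [0.4525, -0.2877, 0.0249]
ee_rot: [0.99, -0.139, -0.004, -0.002]
ft_force: [-1.3, -0.0, -0.5]
grip_width: -0.002
grasp_force: 0.0
```

```bash
python3 - <<'E'
from h import *
st([-.085,.017,.029])
a=camera("top")[150:225,325:415]
b=camera("scene")[120:195,260:350]
im=np.vstack([cv2.resize(x,(360,300),interpolation=cv2.INTER_CUBIC) for x in(a,b)])
cv2.imwrite("pics/a1.png",cv2.cvtColor(im,4))
E
```

```text
t 2.4333 vise [-0.1234  0.0174  0.0249] yaw -0.2788 tilt [-0.007  0.004 -1.   ] F [-1.3 -0.4 -0.5] w -0.0020645238943616446
rows [ 0.959  0.012 -0.109] turn z 0.016827932859397366
```

View pics/a1.png

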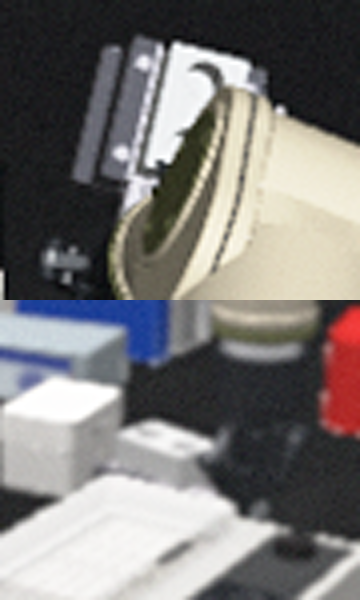

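The arm covers the vise in the top view, and the gripper sits in front of the vise near (255,450) in the scene half. I'll push and watch the force.

{"name": "carry_out", "arguments": {
  "commands": [
    [[0,0,-0.1,0,0,0],[0.1,0,0,0,0,0],[0.1,0,0,0,0,0],[0.1,0,0,0,0,0],[0.1,0,0,0,0,0],[0.1,0,0,0,0,0],[0.1,0,0,0,0,0],[0.1,0,0,0,0,0],[0.1,0,0,0,0,0],[0.1,0,0,0,0,0],[0.1,0,0,0,0,0],[0.1,0,0,0,0,0]]
  ]
}}

```text
clock: 3.53
position: [0.4981, -0.3017, 0.0336]
ee_rot: [0.99, -0.139, -0.0, -0.0]
ft_force: [-0.8, -0.5, 0.8]
grip_width: -0.003
grasp_force: 0.3
```

```bash
python3 -c "
from h import *
st([-.063,.017,.029])"
```

```text
t 3.5333 vise [-0.0756  0.0167  0.0336] yaw -0.2789 tilt [-0.  0. -1.] F [-0.6 -0.7  0.8] w -0.00305840493473368
rows [ 0.316 -0.008  0.115] turn z 0.016091056311977252
```

{"name": "carry_out", "arguments": {
  "commands": [
    [[0,0,0.1,0,0,0],[0.08,0,0,0,0,0],[0.08,0,0,0,0,0],[0.08,0,0,0,0,0],[0.08,0,0,0,0,0],[0,0,0,0,0,0],[0,0,0,0,0,0]]
  ]
}}

```text
clock: 4.12
position: [0.5105, -0.3051, 0.0298]
ee_rot: [0.99, -0.139, 0.0, 0.0]
ft_force: [-0.7, -0.1, 0.8]
grip_width: 0.001
grasp_force: 0.0
```

```bash
python3 -c "
from h import *
st([-.061,.017,.029])"
```

```text
t 4.1167 vise [-0.0628  0.0167  0.0298] yaw -0.2787 tilt [ 0. -0. -1.] F [-0.6 -0.3  0.8] w 0.0013769284321284673
rows [ 0.045 -0.007  0.021] turn z 0.01779721614367932
```

{"name": "carry_out", "arguments": {
  "commands": [
    [[0.05,0,0,0,0,0],[0.05,0,0,0,0,0],[0,0,0,0,0,0],[0,0,0,0,0,0]]
  ]
}}

```text
clock: 4.45
position: [0.5121, -0.3058, 0.0294]
ee_rot: [0.99, -0.139, -0.002, -0.0]
ft_force: [-8.5, 3.0, 5.9]
grip_width: 0.001
grasp_force: 4.7
```

Firm contact at flush. I'll back off, rise and check.

{"name": "carry_out", "arguments": {
  "commands": [
    [[-0.3,0,0,0,0,0],[-0.7,0,0,0,0,0],[-0.5,0,-0.5,0,0,0],[0,0,-0.9,0,0,0],[0,0,-0.9,0,0,0],[0,0.9,-0.9,0,0,0],[0,0.9,-0.4,0,0,0],[0,0.9,0,0,0,0],[0,0.9,0,0,0,0],[0,0.9,0,0,0,0],[0,0,0,0,0,0]]
  ]
}}

```text
clock: 5.37
position: [0.4038, -0.4639, 0.1671]
ee_rot: [0.99, -0.143, -0.001, 0.002]
ft_force: [-0.5, 0.7, 0.2]
grip_width: 0.001
grasp_force: 0.0
```

```bash
python3 - <<'E'
from h import *
st([0,0,.11])
a=camera("top")[150:220,330:410];np.save("top2",a)
cv2.imwrite("pics/a2.png",cv2.cvtColor(cv2.resize(a,(640,560),interpolation=cv2.INTER_CUBIC),4))
E
```

```text
t 5.3667 vise [-0.1214 -0.1654  0.1671] yaw -0.2878 tilt [-0.002 -0.004 -1.   ] F [-0.7  0.5  0.2] w 0.0009496482473025561
rows [ 3.005 -4.163  1.41 ] turn z -0.06851580582430787
```

View pics/a2.png

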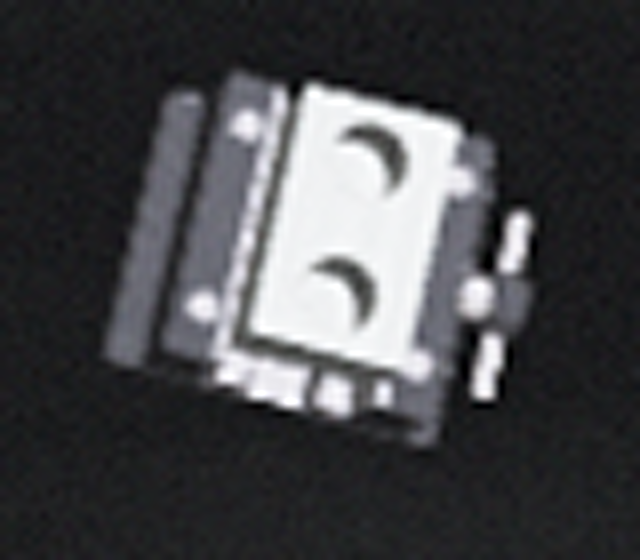

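The bar no longer sticks out: its end, near (225,375), is flush, and the block hasn't moved. Next, move over the block's web.

{"name": "carry_out", "arguments": {
  "commands": [
    [[0.5,-0.69,0,0,0,0],[0.5,-0.69,0,0,0,0],[0.5,-0.69,0,0,0,0],[0.5,-0.69,0,0,0,0],[0.5,-0.69,0,0,0,0],[0.5,-0.69,0,0,0,0],[0,0,0.5,0,0,0],[0,0,0.5,0,0,0],[0,0,0.3,0,0,0],[0,0,0,0,0,0],[0,0,0,0,0,0],[0,0,0,0,0,0]]
  ]
}}

```text
clock: 6.42
position: [0.5699, -0.3307, 0.1165]
ee_rot: [0.99, -0.139, 0.001, 0.0]
ft_force: [0.4, -0.3, -0.6]
grip_width: 0.0
grasp_force: 0.0
```

```bash
python3 -c "
from h import *
st([0,0,.09])"
```

```text
t 6.4167 vise [0.0014 0.0086 0.1165] yaw -0.2795 tilt [ 0.001 -0.001 -1.   ] F [ 0.4 -0.1 -0.6] w 0.00031228649344581323
rows [-0.036  0.214  0.663] turn z 0.010951140873382614
```

{"name": "carry_out", "arguments": {
  "commands": [
    [[-0.035,0.21,0,0,0,0],[0,0,0.3,0,0,0],[0,0,0.3,0,0,0],[0,0,0.08,0,0,0],[0,0,0.08,0,0,0],[0,0,0.08,0,0,0],[0,0,0.08,0,0,0],[0,0,0,0,0,0],[0,0,0,0,0,0]]
  ]
}}

```text
clock: 7.17
position: [0.5658, -0.3377, 0.078]
ee_rot: [0.99, -0.139, -0.0, -0.0]
ft_force: [-0.0, 0.8, -0.6]
grip_width: -0.0
grasp_force: 0.0
```

```bash
python3 -c "
from h import *
st([0,0,.072])"
```

```text
t 7.1667 vise [-0.0006  0.0008  0.078 ] yaw -0.2787 tilt [-0.  0. -1.] F [-0.3  0.8 -0.6] w -0.0002632273552734345
rows [0.016 0.019 0.149] turn z 0.0180384289788218
```

{"name": "carry_out", "arguments": {
  "commands": [
    [[0,0,0.08,0,0,0],[0,0,0.08,0,0,0]]
  ]
}}

```text
clock: 7.33
position: [0.5661, -0.3378, 0.0725]
ee_rot: [0.99, -0.139, 0.0, 0.0]
ft_force: [-3.2, 1.9, 7.0]
grip_width: 0.0
grasp_force: 3.6
```

{"name": "carry_out", "arguments": {
  "commands": [
    [[0,0,0.05,0,0,0],[0,0,0.05,0,0,0]]
  ]
}}

```text
clock: 7.5
position: [0.5662, -0.3379, 0.0719]
ee_rot: [0.99, -0.139, 0.0, 0.0]
ft_force: [-21.7, 10.6, 50.4]
grip_width: 0.001
grasp_force: 25.2
```

Hard stop at 72 mm with 50 N, which suggests the block is seated. I'll retreat and look.

{"name": "carry_out", "arguments": {
  "commands": [
    [[0,0,-0.3,0,0,0],[0,0,-0.7,0,0,0],[0,0,-0.9,0,0,0],[0,0,-0.9,0,0,0],[-0.5,0.9,0,0,0,0],[-0.5,0.9,0,0,0,0],[-0.5,0.9,0,0,0,0],[-0.5,0.9,0,0,0,0],[-0.5,0.9,0,0,0,0],[0,0,0,0,0,0],[0,0,0,0,0,0]]
  ]
}}

```text
clock: 8.42
position: [0.4175, -0.4859, 0.1797]
ee_rot: [0.99, -0.142, -0.0, 0.0]
ft_force: [1.1, 0.7, -0.0]
grip_width: 0.004
grasp_force: 0.0
```

```bash
python3 - <<'E'
from h import *
st()
a=camera("top")[150:220,330:410]
cv2.imwrite("pics/a3.png",cv2.cvtColor(cv2.resize(a,(640,560),interpolation=cv2.INTER_CUBIC),4))
E
```

```text
t 8.4167 vise [-0.1021 -0.1827  0.1797] yaw -0.2843 tilt [-0.001 -0.001 -1.   ] F [ 0.9  0.9 -0. ] w 0.00390696256805443
```

View pics/a3.png

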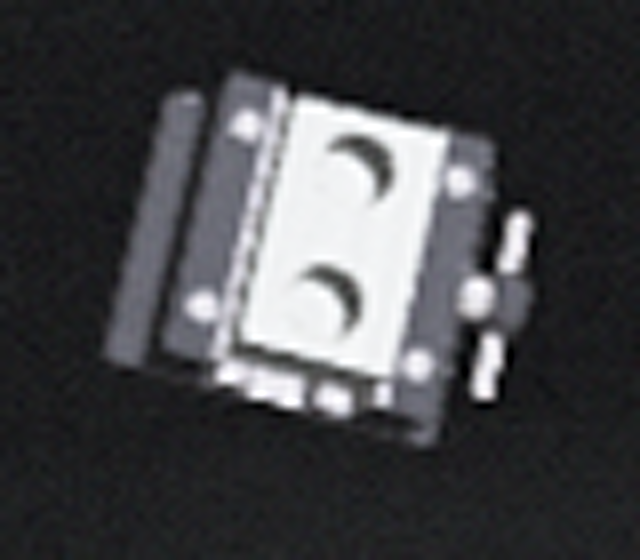

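The block's near-left corner moved from (305,82) to about (293,95), which fits a drop of about 12 mm. The bar is still flush at (225,375) and the robot is clear.

```bash
python3 -c "
from workcell import *
print(hand_in())"
```

```text
the job is handed in; nothing more can be done
None
```

I handed the job in at about 8.5 s on the robot's clock: the parallel is home and flush with the vise's end, the two-well block was pressed down to a hard stop with its top about 72 mm above the bench, and the arm never went near the eight-well block.

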